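Clamp a freshly glued note pad in a ratchet press

ROBOT

A 7-joint arm with a two-finger parallel gripper is mounted at the origin on the work surface; the furniture and walls round the work are solid. World frame = base frame: x ahead of the robot, y to its left, z up, the work surface at z = 0. Lengths are in m, angles in rad, forces in N, time in s.
With the tool pointing down it reaches from about 0.4 to 0.9 m from the base axis. Payload 5.5 kg.
Tool frame: the origin (TCP) lies on the centre line of the jaws, within the pads' length; the fingertips stand 25 mm ahead of it and the grasp point (between the pads) lies 6 mm ahead of it; z points along the fingers, y is the line along which they close (so a half turn about z gives the same grasp; the last joint's range is limited). The gripper opens to 92 mm and grips with 3 to 60 N. Pads are 19 mm wide; open, the fingers measure 130 mm over their backs; the gripper's body (75 mm by 190 mm) begins 47 mm behind the grasp point.
Start: joints at [1.516, 0.501, -0.427, 1.55, 0.221, 1.138, -0.21], TCP at [0.203, -0.617, 0.252] pointing down, gripper open.
Joint ranges: [-2.88, 2.88], [-0.31, 2.03], [-1.54, 1.56], [0.2, 2.42], [-1.41, 4.55], [0.19, 2.02], [-2.57, 2.57]. Speed limits (rad/s): [2.57, 2.57, 3.14, 3.14, 3.14, 3.14, 3.14].

INTERFACE

Orientations are given as a unit quaternion [w, x, y, z].
In Python, from plant import env gives the robot as it stands.
- The arm moves only by the tool jog_arm, never from a script. Its argument "moves" is a list of rows, each a list of 2 entries, a list of its own where there are three numbers: the shift along the tool's x, y, z scaled (see below), then the turn about the tool's z scaled (see below). A call has exactly 8 rows; each row shifts and turns the commanded pose from where the row before left it, along the tool's axes as they then stand; what a row does not reach is not made up. The controller multiplies each number of a shift by 200 mm and each number of a turn by 0.08 rad. A row lasts 1/10 s, in which the tool goes at most 50 mm and 8.59 degrees, less where a joint would pass 70% of its speed; a pose out of reach is approached as far as the arm can. A call with a number of a shift or a turn outside -1 to 1 is refused whole. A call with a gripper value outside its range is refused whole. "jaw" is the closure, from -1 (fully open) to 1 (shut), set as the call begins (left out, the last holds). The fingers move at their own pace and stop on an object; "grip_force" is the grip in N (left out, the last holds). Time passes only in rows, so rows that do not move let the fingers close, or fill a call up. It gives the time, the measured TCP pose, the force, the opening and the grip force at its end, in the units of the state.
- env.observe(): the state, without advancing time (a new reading comes with each control period).
- env.snapshot(name): name is "side" or "top" or "wrist"; returns the picture (480x640x3 uint8, red, green, blue); there is no depth.
- env.calibration(name): a dict with "intrinsics" (3x3 intrinsics, pixels), "extrinsics" (4x4, takes a point from camera to world coordinates). Camera axes: x right, y down, z forward; pixel columns grow to the right and rows downward; lengths in m; the calibration is good to about 2 mm. A picture is of the moment at which its call begins: read the wrist's pose just before it. calibration takes no time and is no camera call; for the wrist camera it gives the pose at the moment of the call.
- env.sign_off(): hands the job in; it is judged then, once.
The state is a dict: "time_s": time; "q": joint angles; "qvel": joint speeds; "effort": joint torques, N m; "tool_pos": TCP position; "tcp_rot": TCP orientation; "force": force on the tool from outside, world axes, zero at the start; "moment": the same for the moment, N m; "finger_gap": finger opening in m; "grip_force": force on a finger pad.
Only numpy, scipy, OpenCV 4.12 (cv2) and the standard library are available. Lean on these libraries where they do the work, as an engineer would, in place of code of your own. Each camera call takes 0.05 s, during which the arm holds its last target. There are 200 camera calls.

TASK

Clamp the yellow-topped note pad in the small ratchet press. First tip the pawl back off the ratchet by its red ball, wind the jaw fully back (anticlockwise) with the black wing knob, lay the pad flat and let go of it in the middle of the bed between fence and jaw, its 80 mm length running from one to the other; then tip the pawl back onto the teeth and wind the knob clockwise, click by click, until the jaw's sprung shoe is pushed in about half its 14 mm travel and the pawl holds it there, never bottoming the spring. Leave the eraser, glue stick and binder clip behind the press alone.

Things in the scene. Friction and masses are not known exactly. Their poses are not given: they have to be found in the camera images.
- press: fixed ratchet press: grey base plate 110 x 310 x 12 mm (x, y, z), origin at the centre of its underside on the desk, long axis = its y. In its frame along y (mm): pawl pivot at -123, knob axis at x 0, y -45, blue jaw and its black shoe (56 and 52 wide, tops at z 54 and 51), bed (plate top, z 12, open at both x sides), fence at the +y end (inner face y 135, 60 wide, top z 54)
- bed_mid (a point): point on the bed's surface, midway between the fence and the shoe of a fully wound-back jaw (press frame x 0, y 87, z 12 mm; clear length there then 96 mm); axes as the press
- pad: loose note pad, 62 x 80 x 30 mm (x, y, z), yellow top, white sides, red strip on one 62 mm end, about 120 g; origin at the centre of its underside. Grip it across its 62 mm width. Either end may go to the fence; it is pushed square by the shoe
- knob_grip (a point): centre of the black wing grip of the knob, on its vertical axis, 87 mm above the desk. The wing is a bar 56 mm long, 14 mm thick and 26 mm high (74 to 100 mm above the desk), to be gripped across its 14 mm. It stands on a steel toothed wheel of 76 mm diameter, tooth tops 33 mm above the desk
- knob (a joint): turn of the knob (rad), clockwise from above; 0 = jaw fully back (stop), 2.2 = stop. At q the wing lies along the press's x turned by -q about z. 1 rad moves the jaw 20 mm. Pawl down: turns clockwise only, a click every 0.262 rad, and falls back up to one click on release until the pawl stops it. Pawl up: free both ways (0.03 N m friction) and a squeezed shoe unwinds it
- pawl (a joint): tip of the pawl (rad): 0 to 0.06 = its strut lies on the ratchet teeth (engaged), 1.40 = tipped fully back, off the teeth (stop). It is weighted: past upright (about 0.35) it falls to the nearer side by itself and stays
- pawl_ball (a point): centre of the red ball, 18 mm diameter, on the pawl's handle. It swings in the press's y-z plane at press x -33 on a 60 mm radius about the pivot at press y -123, z 42 mm. Engaged it stands 75 degrees up from +y (nearly upright, towards the knob: y -107, z 100), thrown back it leans to -y (y -177, z 67); the 78 mm strut then stands up to z 116 over y -98
- jaw (a joint): slide of the blue jaw (m): 0 = fully back, growing towards the fence (+y); geared to the knob, 0.020 per rad
- shoe (a joint): how far the black sprung shoe is pushed into the jaw (m): 0 = free, 0.014 = bottomed; spring 1 N per mm. With the 80 mm pad against the fence it touches the pad at jaw = 0.016; the clicks then hold it near 0.002, 0.007 and 0.012, so wind to about 0.009 and let it fall back to 0.007
- eraser: white eraser in blue sleeve, 23 x 56 x 13 mm, lying behind the press; bystander, leave alone; origin at the centre of its underside
- glue_stick: white and red glue stick, 26 mm diameter, 96 mm tall, standing behind the press; bystander, leave alone; origin at the centre of its underside
- binder_clip: black binder clip, 24 x 32 x 36 mm, behind the press; bystander, leave alone; origin at the centre of its underside
Mind the look-alikes: they are no part of the job. Of the things that look like the pad, the largest one is meant.

How it is judged:
On the way, in this order (a step that is already met when the one before it is completed fails the run):
1. the pawl is tipped back off the teeth while the jaw is still wound in (pawl above 1.0 rad) (value of joint pawl above 1 rad and not (value of joint jaw below 0.005 m)), for 0.1 s.
2. the jaw is wound fully back (within 5 mm) with the pawl still tipped back (value of joint pawl above 1 rad and value of joint jaw below 0.005 m), for 0.1 s.
3. the pad lies flat in the middle of the bed, released, with the jaw still back (x of pad in the frame of press between -0.015 and 0.015 m and z of pad in the frame of press between 0.008 and 0.016 m and y of pad in the frame of press between 0.07 and 0.104 m and angle between pad's own z axis and vertical below 0.1 rad and value of joint jaw below 0.005 m and contact force between the fingers and pad below 0.3 N and angle between the y axis of pad and the y axis of press, either way round below 0.2 rad), for 0.2 s.
4. the pawl is tipped back onto the teeth with the jaw still back (value of joint pawl below 0.12 rad and value of joint jaw below 0.005 m and x of pad in the frame of press between -0.015 and 0.015 m and z of pad in the frame of press between 0.008 and 0.016 m and y of pad in the frame of press between 0.07 and 0.104 m and angle between pad's own z axis and vertical below 0.1 rad), for 0.1 s.
5. the knob is wound in until the shoe squeezes the pad (shoe pushed in 3 to 11 mm) with the pawl on the teeth (value of joint shoe between 0.003 and 0.011 m and value of joint pawl below 0.12 rad), for 0.1 s.
At the end, for the whole second after the job is handed in: The pad lies flat on the bed, its middle within 15 mm of the press's centre line and its length within 0.07 rad of the press's y, squeezed between fence and shoe: the shoe is pushed in 3 to 11 mm and the pawl lies on the teeth (below 0.12 rad) and holds it; knob and pad are at rest and let go (all of step 5 and x of pad in the frame of press between -0.015 and 0.015 m and z of pad in the frame of press between 0.008 and 0.016 m and y of pad in the frame of press between 0.07 and 0.104 m and angle between pad's own z axis and vertical below 0.1 rad and angle between the y axis of pad and the y axis of press, either way round below 0.07 rad and linear speed of pad below 0.01 m/s and velocity of joint knob between -0.05 and 0.05 rad/s and contact force between the fingers and pad below 0.3 N); the robot touches nothing.
It fails at once if the shoe's spring is bottomed (pushed in more than 13.5 mm) (value of joint shoe above 0.0135 m).
It fails at once if the eraser is shifted or knocked over (more than 30 mm, or tipped) (distance of eraser from where it was at the start of the episode above 0.03 m or angle between eraser's own z axis and vertical above 0.5 rad).
It fails at once if the glue stick is shifted or knocked over (more than 30 mm, or tipped) (distance of glue_stick from where it was at the start of the episode above 0.03 m or angle between glue_stick's own z axis and vertical above 0.5 rad).
It fails at once if the binder clip is shifted or knocked over (more than 30 mm, or tipped) (distance of binder_clip from where it was at the start of the episode above 0.03 m or angle between binder_clip's own z axis and vertical above 0.5 rad).
It also fails if it takes over 72 s, if anything falls off the work surface, if the arm or the gripper's body presses on something with over 40 N, if the wrist force passes 120 N, or if a joint passes its speed limit or range.

## Working session

There is one attempt and no reset: what is moved stays moved. The work goes in short steps, Python scripts to look and compute and a tool call to move; the robot and the scene stay as the last step left them, time stands still between calls to the robot, and variables do not carry over. Pictures are saved under pics/ and viewed, at most 10 in all, crops included, and the job is handed in when it is done.

Besides the shell and the picture viewer there is one more tool, called after "Call:" as name(argument=value, ...) on one line, values as JSON. jog_arm: Moves the arm, as the interface text tells. Shifts and turns lie within -1 to 1; 1 stands for 200 mm of shift or 0.08 rad of turn. Its arguments: {"type":"object","properties":{"moves":{"type":"array","items":{"type":"array"}},"jaw":{"type":"number"},"grip_force":{"type":"number"}},"required":["moves"]}

```bash
ls; mkdir -p pics; python3 - <<'E'
from plant import env
import cv2,numpy as np
s=env.observe();print(s)
for n in("side","top"):
    im=env.snapshot(n);cv2.imwrite(f"pics/{n}0.png",im[:,:,::-1])
    c=env.calibration(n);print(n,np.round(c["intrinsics"],1).tolist(),np.round(c["extrinsics"],3).tolist())
E
```

```text
pics
{'time_s': 0.0, 'q': array([ 1.51618521,  0.50184527, -0.42677162,  1.5514751 ,  0.22082232,
        1.13829792, -0.21034204]), 'qvel': array([ 0.0009981 ,  0.000609  , -0.00061791,  0.00122855, -0.00066713,
        0.00060111, -0.00036146]), 'effort': array([ 2.42531269e-04, -5.66593552e+01, -5.81550121e+00, -2.79109347e+01,
       -6.83921739e-02,  3.10193002e-02,  2.29745374e-04]), 'tool_pos': array([ 0.20284865, -0.61683688,  0.25066776]), 'tcp_rot': array([-9.72961456e-04,  9.87399788e-01,  1.58242514e-01, -1.38684807e-04]), 'force': array([0.17686337, 0.0784877 , 0.14975106]), 'moment': array([-0.01899   ,  0.01105386, -0.04241665]), 'grip_force': 0.0, 'finger_gap': 0.09200076723213253}
side [[490.6, 0.0, 317.8], [0.0, 490.6, 237.4], [0.0, 0.0, 1.0]] [[-0.945, -0.185, 0.269, 0.188], [-0.326, 0.545, -0.772, 1.001], [-0.004, -0.818, -0.576, 0.766], [0.0, 0.0, 0.0, 1.0]]
top [[513.1, 0.0, 311.2], [0.0, 513.1, 240.0], [0.0, 0.0, 1.0]] [[0.028, -0.994, 0.11, 0.389], [-0.999, -0.025, 0.026, 0.13], [-0.023, -0.11, -0.994, 1.003], [0.0, 0.0, 0.0, 1.0]]
```

View pics/side0.png

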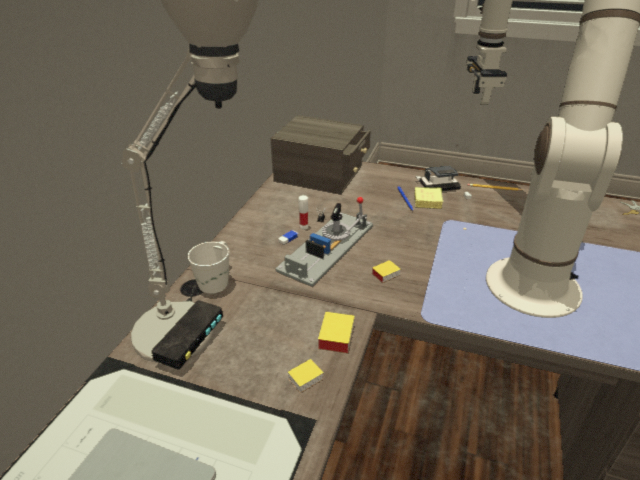

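View pics/top0.png

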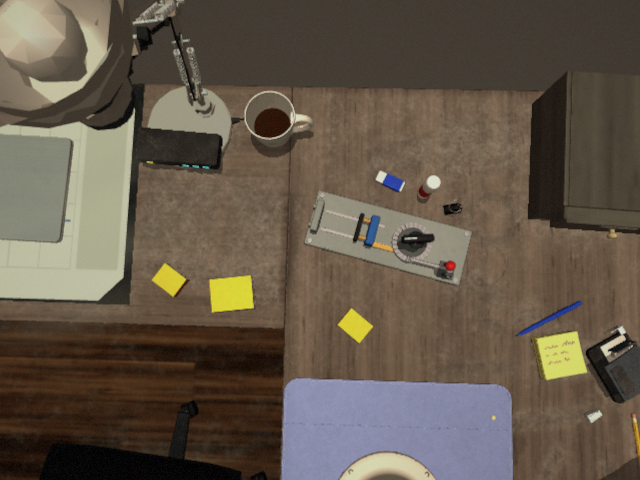

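```bash
python3 - <<'E'
import cv2,numpy as np
t=cv2.imread("pics/top0.png");s=cv2.imread("pics/side0.png")
f=lambda im,x,y,w,h,k:cv2.resize(im[y:y+h,x:x+w],None,fx=k,fy=k,interpolation=cv2.INTER_CUBIC)
cv2.imwrite("pics/c1.png",f(t,300,185,200,110,4))
a=f(s,270,190,120,100,5)   #600x500
b=np.vstack([f(s,310,305,50,50,4),f(t,200,265,50,60,4)[:240]])
b=np.vstack([b,np.zeros((500-b.shape[0],200,3),np.uint8)])
cv2.imwrite("pics/c2.png",np.hstack([a,b]))
E
```

```text
(no output)
```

View pics/c1.png

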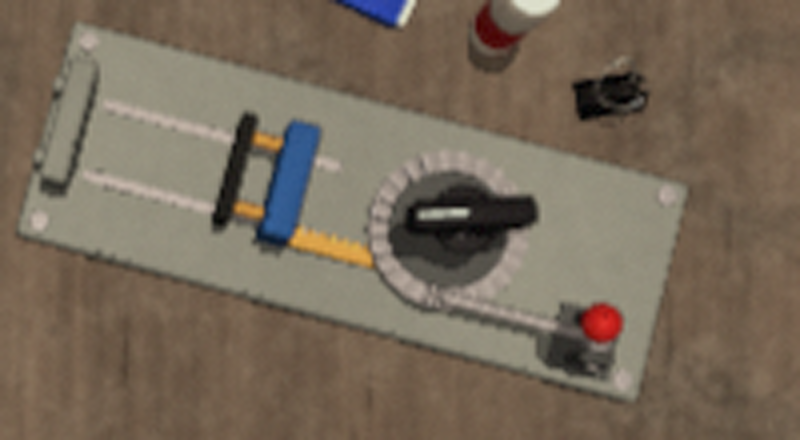

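View pics/c2.png

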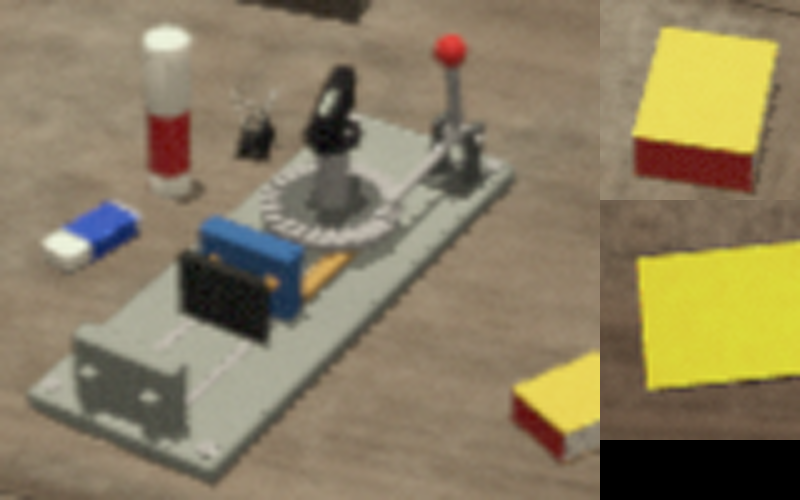

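```bash
cat > h.py <<'E'
from plant import env
import cv2,numpy as np
def ray(c,p):
    K,E=np.array(c["intrinsics"]),np.array(c["extrinsics"])
    d=E[:3,:3]@np.linalg.solve(K,[p[0],p[1],1]);return E[:3,3],d/np.linalg.norm(d)
def onz(c,p,z):
    o,d=ray(c,p);return o+d*(z-o[2])/d[2]
def tri(l):
    A=np.zeros((3,3));b=np.zeros(3)
    for c,p in l:
        o,d=ray(c,p);M=np.eye(3)-np.outer(d,d);A+=M;b+=M@o
    return np.linalg.solve(A,b)
def proj(c,X):
    E=np.array(c["extrinsics"]);x=E[:3,:3].T@(np.array(X)-E[:3,3]);u=np.array(c["intrinsics"])@x;return u[:2]/u[2]
E
python3 - <<'E'
from h import *
np.set_printoptions(precision=4,suppress=True)
T=env.calibration("top");S=env.calibration("side")
cr=[onz(T,p,.012) for p in [(320,191.2),(472,231.3),(458.8,285),(305,243.8)]]
cs=[onz(S,p,.012) for p in [(276,270),(313,286),(373,225),(342,213)]]
print("plate top",np.array(cr)); print("plate side",np.array(cs))
print("sizes",[np.linalg.norm(cr[i]-cr[(i+1)%4]) for i in range(4)])
print("ball",tri([(T,(450.7,265.8)),(S,(360.2,200))]))
print("wing z.1",onz(T,(402,238.7),.1),onz(T,(434,237),.1))
im=cv2.imread("pics/top0.png");h=cv2.cvtColor(im,cv2.COLOR_BGR2HSV)
m=cv2.inRange(h,(22,120,100),(38,255,255));m[:, :195]=0;m[:,270:]=0
r=cv2.minAreaRect(np.argwhere(m)[:,::-1].astype(np.float32));b=cv2.boxPoints(r);print(b)
print("pad z.03",np.array([onz(T,p,.03) for p in b]))
P=[(325.5,312),(354.5,315.7),(349,343),(318.7,339)]
print("pad side z.03",np.array([onz(S,p,.03) for p in P]))
print("pad bottom side",onz(S,(348.3,352.5),0),onz(S,(319.3,348),0))
print("tri pad centre",tri([(T,r[0]),(S,np.mean(P,0))]))
E
```

```text
plate top [[ 0.5953  0.1414  0.012 ]
 [ 0.5232 -0.1545  0.012 ]
 [ 0.419  -0.1287  0.012 ]
 [ 0.4907  0.1679  0.012 ]]
plate side [[ 0.5917  0.1525  0.012 ]
 [ 0.4863  0.1795  0.012 ]
 [ 0.4149 -0.1162  0.012 ]
 [ 0.514  -0.1482  0.012 ]]
sizes [np.float64(0.30454226423281283), np.float64(0.10736046844593888), np.float64(0.30513369852785016), np.float64(0.10786475672106424)]
ball [ 0.4493 -0.0919  0.0994]
wing z.1 [ 0.4951 -0.0064  0.1   ] [ 0.4995 -0.0626  0.1   ]
[[207.6633 278.6337]
 [250.7327 274.3267]
 [254.1089 308.0891]
 [211.0396 312.3961]]
pad z.03 [[0.4176 0.3504 0.03  ]
 [0.428  0.2686 0.03  ]
 [0.3646 0.2596 0.03  ]
 [0.3542 0.3408 0.03  ]]
pad side z.03 [[0.4255 0.2705 0.03  ]
 [0.3636 0.2613 0.03  ]
 [0.3533 0.3393 0.03  ]
 [0.414  0.3486 0.03  ]]
pad bottom side [0.3543 0.3375 0.    ] [ 0.414   0.3452 -0.    ]
tri pad centre [0.3901 0.3049 0.0285]
```

```bash
cat >> h.py <<'E'
O=np.array([.507,.0055]);PY=-.238
def R2(a): return np.array([[np.cos(a),-np.sin(a)],[np.sin(a),np.cos(a)]])
def P(x,y): return O+R2(PY)@np.array([x,y])/1000      # press mm -> world
def yaw(s):
    w,x,y,z=s["tcp_rot"];return np.arctan2(2*(x*y+w*z),1-2*(y*y+z*z))
def plan(pos,yw,n,start=None):
    s=env.observe();p,a=(s["tool_pos"].copy(),yaw(s)) if start is None else start
    d=(np.array(pos)-p)/n;t=-((yw-a+np.pi)%(2*np.pi)-np.pi)/n;rows=[]
    for i in range(n):
        l=R2(-a)@d[:2];rows.append([[round(l[0]/.2,3),round(-l[1]/.2,3),round(-d[2]/.2,3)],round(t/.08,3)]);a-=t
    print(rows)
    return np.array(pos),yw
def st():
    s=env.observe();p=s["tool_pos"];print("t",round(s["time_s"],2),"p",p.round(4),"yaw",round(yaw(s),3),"press",(R2(-PY)@(p[:2]-O)*1000).round(1),"q",s["q"].round(2),"F",s["force"].round(1),"gap",round(s["finger_gap"],4),"g",round(s["grip_force"],1))
E
python3 - <<'E'
from h import *
st()
a=plan([*P(-35,-74),.22],1.333,16)
b=plan([*P(-35,-74),.115],1.333,8,a)
E
```

```text
t 0.1 p [ 0.2029 -0.6169  0.2508] yaw 0.318 press [-148.8 -676.5] q [ 1.52  0.5  -0.43  1.55  0.22  1.14 -0.21] F [ 0.3  0.1 -0.6] gap 0.0918 g 0.0
[[[np.float64(0.13), np.float64(-0.141), np.float64(0.01)], np.float64(-0.793)], [[np.float64(0.138), np.float64(-0.133), np.float64(0.01)], np.float64(-0.793)], [[np.float64(0.146), np.float64(-0.124), np.float64(0.01)], np.float64(-0.793)], [[np.float64(0.154), np.float64(-0.114), np.float64(0.01)], np.float64(-0.793)], [[np.float64(0.161), np.float64(-0.104), np.float64(0.01)], np.float64(-0.793)], [[np.float64(0.167), np.float64(-0.094), np.float64(0.01)], np.float64(-0.793)], [[np.float64(0.173), np.float64(-0.083), np.float64(0.01)], np.float64(-0.793)], [[np.float64(0.178), np.float64(-0.072), np.float64(0.01)], np.float64(-0.793)], [[np.float64(0.182), np.float64(-0.06), np.float64(0.01)], np.float64(-0.793)], [[np.float64(0.185), np.float64(-0.049), np.float64(0.01)], np.float64(-0.793)], [[np.float64(0.188), np.float64(-0.037), np.float64(0.01)], np.float64(-0.793)], [[np.float64(0.19), np.float64(-0.025), np.float64(0.01)], np.
[... 151 characters left out ...]
0.01)], np.float64(-0.793)], [[np.float64(0.191), np.float64(0.011), np.float64(0.01)], np.float64(-0.793)], [[np.float64(0.19), np.float64(0.024), np.float64(0.01)], np.float64(-0.793)]]
[[[np.float64(0.0), np.float64(-0.0), np.float64(0.066)], -0.0], [[np.float64(0.0), np.float64(-0.0), np.float64(0.066)], -0.0], [[np.float64(0.0), np.float64(-0.0), np.float64(0.066)], -0.0], [[np.float64(0.0), np.float64(-0.0), np.float64(0.066)], -0.0], [[np.float64(0.0), np.float64(-0.0), np.float64(0.066)], -0.0], [[np.float64(0.0), np.float64(-0.0), np.float64(0.066)], -0.0], [[np.float64(0.0), np.float64(-0.0), np.float64(0.066)], -0.0], [[np.float64(0.0), np.float64(-0.0), np.float64(0.066)], -0.0]]
```

Call:
jog_arm(moves=[[[0.13,-0.14,0.01],-0.8],[[0.14,-0.13,0.01],-0.8],[[0.15,-0.12,0.01],-0.8],[[0.15,-0.11,0.01],-0.8],[[0.16,-0.1,0.01],-0.8],[[0.17,-0.09,0.01],-0.8],[[0.17,-0.08,0.01],-0.8],[[0.18,-0.07,0.01],-0.8]], jaw=1, grip_force=10)

```text
time_s: 0.9
tool_pos: [0.3322, -0.3401, 0.2354]
tcp_rot: [-0.0, 0.915, 0.404, -0.0]
force: [0.6, -0.2, -0.2]
finger_gap: 0.0324
grip_force: 0.0
```

Call:
jog_arm(moves=[[[0.18,-0.06,0.01],-0.8],[[0.18,-0.05,0.01],-0.8],[[0.19,-0.04,0.01],-0.8],[[0.19,-0.03,0.01],-0.8],[[0.19,-0.01,0.01],-0.8],[[0.19,0,0.01],-0.8],[[0.19,0.01,0.01],-0.8],[[0.19,0.02,0.01],-0.8]])

```text
time_s: 1.7
tool_pos: [0.4539, -0.0608, 0.2196]
tcp_rot: [0.0, 0.783, 0.623, -0.0]
force: [0.8, -0.4, 0.3]
finger_gap: 0.0009
grip_force: 0.0
```

```bash
sed -i 's/rows.append(\[\[round(l\[0\]\/.2,3),round(-l\[1\]\/.2,3),round(-d\[2\]\/.2,3)\],round(t\/.08,3)\])/rows.append([[round(float(l[0]\/.2),3),round(float(-l[1]\/.2),3),round(float(-d[2]\/.2),3)],round(float(t\/.08),3)])/' h.py
python3 - <<'E'
from h import *
st()
im=env.snapshot("wrist");cv2.imwrite("pics/w1.png",im[:,:,::-1])
C=env.calibration("wrist")
print("pred ball",proj(C,[*P(-33,-107),.1]),"wing",proj(C,[*P(0,-45),.1]),"corners",[proj(C,[*P(x,y),.012]).round() for x,y in((-55,-155),(55,-155))])
a=plan([*P(-35,-74),.115],1.333,8)
E
```

```text
t 1.7 p [ 0.4539 -0.0608  0.2196] yaw 1.344 press [-36. -77.] q [ 0.89  0.28 -0.93  2.04  0.27  0.95 -0.41] F [ 0.8 -0.4  0.3] gap 0.0009 g 0.0
pred ball [314.87610909 294.99001789] wing [369.67969194 205.15476676] corners [array([289., 303.]), array([410., 305.])]
[[[-0.003, 0.0, 0.066], 0.033], [[-0.003, 0.0, 0.066], 0.033], [[-0.003, 0.0, 0.066], 0.033], [[-0.003, 0.0, 0.066], 0.033], [[-0.003, 0.0, 0.066], 0.033], [[-0.003, 0.0, 0.066], 0.033], [[-0.003, 0.0, 0.066], 0.033], [[-0.003, 0.0, 0.066], 0.033]]
```

View pics/w1.png

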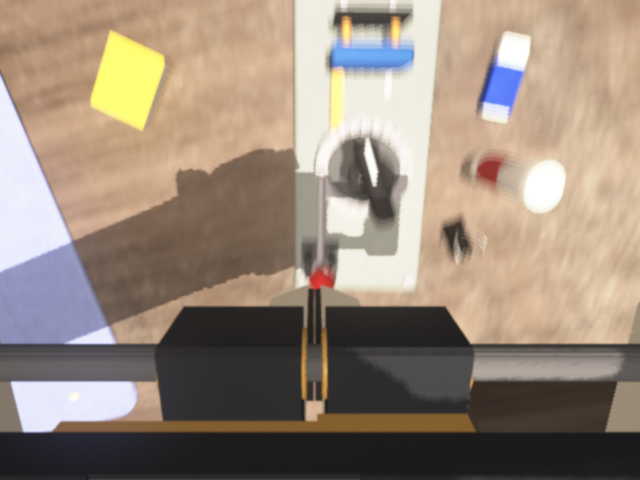

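```bash
python3 - <<'E'
from h import *
env.snapshot("top");st()
C=env.calibration("wrist");im=env.snapshot("wrist")
h=cv2.cvtColor(im,cv2.COLOR_RGB2HSV);m=cv2.inRange(h,(0,150,120),(6,255,255))|cv2.inRange(h,(174,150,120),(180,255,255));m[:,:280]=0;m[:,360:]=0;m[330:]=0
print("seen",np.argwhere(m).mean(0)[::-1],m.sum()/255,"pred",proj(C,[*P(-33,-107),.1]))
u=np.argwhere(m).mean(0)[::-1];w=onz(C,u,.1);print((R2(-PY)@(w[:2]-O)*1000).round(1))
plan([*P(-35,-74),.115],1.333,8)
E
```

```text
t 1.8 p [ 0.4552 -0.0564  0.22  ] yaw 1.352 press [-35.8 -72.4] q [ 0.89  0.28 -0.93  2.03  0.27  0.95 -0.4 ] F [-0.3  0.4 -0.5] gap 0.0003 g 0.0
seen [315.8852459  285.52459016] 61.0 pred [315.92253124 291.21100476]
[ -33.1 -102.9]
[[[0.001, 0.001, 0.065], 0.023], [[0.001, 0.001, 0.065], 0.023], [[0.001, 0.001, 0.065], 0.023], [[0.001, 0.001, 0.065], 0.023], [[0.001, 0.001, 0.065], 0.023], [[0.001, 0.001, 0.065], 0.023], [[0.001, 0.001, 0.065], 0.023], [[0.001, 0.001, 0.065], 0.023]]
```

Call:
jog_arm(moves=[[[0,0,0.08],0.03],[[0,0,0.08],0.03],[[0,0,0.08],0.03],[[0,0,0.08],0.03],[[0,0,0.08],0.03],[[0,0,0.08],0.03],[[0,0,0.04],0],[[0,0,0],0]])

```text
time_s: 2.65
tool_pos: [0.4525, -0.0628, 0.1148]
tcp_rot: [-0.001, 0.788, 0.616, -0.001]
force: [0.1, 0.3, 0.1]
finger_gap: 0.0007
grip_force: 0.0
```

Call:
jog_arm(moves=[[[-0.04,0,0],0],[[-0.04,0,0],0],[[-0.04,0,0],0],[[-0.04,0,0],0],[[-0.04,0,0],0],[[-0.04,0,0],0],[[-0.03,0,0],0],[[0,0,0],0]])

```text
time_s: 3.45
tool_pos: [0.4404, -0.1156, 0.1157]
tcp_rot: [0.0, 0.788, 0.615, -0.0]
force: [0.1, -0.2, 0.4]
finger_gap: 0.0004
grip_force: 0.0
```

```bash
python3 - <<'E'
from h import *
st()
im=env.snapshot("side");cv2.imwrite("pics/s2.png",cv2.resize(im[180:300,260:420,::-1],None,fx=4,fy=4))
a=plan([*P(0,-45),.17],1.65,8);plan([*P(0,-45),.093],1.65,8,a)
E
```

```text
t 3.45 p [ 0.4404 -0.1156  0.1157] yaw 1.326 press [ -36.2 -133.4] q [ 0.87  0.45 -0.79  2.13  0.47  0.75 -0.47] F [ 0.1 -0.2  0.4] gap 0.0004 g 0.0
[[[0.055, 0.022, -0.034], -0.506], [[0.054, 0.024, -0.034], -0.506], [[0.053, 0.027, -0.034], -0.506], [[0.052, 0.029, -0.034], -0.506], [[0.051, 0.031, -0.034], -0.506], [[0.049, 0.033, -0.034], -0.506], [[0.048, 0.035, -0.034], -0.506], [[0.047, 0.037, -0.034], -0.506]]
[[[0.0, -0.0, 0.048], -0.0], [[0.0, -0.0, 0.048], -0.0], [[0.0, -0.0, 0.048], -0.0], [[0.0, -0.0, 0.048], -0.0], [[0.0, -0.0, 0.048], -0.0], [[0.0, -0.0, 0.048], -0.0], [[0.0, -0.0, 0.048], -0.0], [[0.0, -0.0, 0.048], -0.0]]
```

View pics/s2.png

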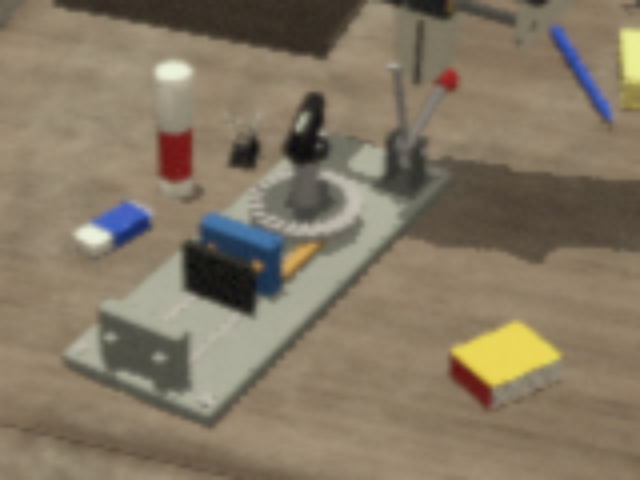

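Call:
jog_arm(moves=[[[0,0,-0.15],0],[[0,0,-0.15],0],[[0.06,0.03,0],-0.6],[[0.07,0.03,0],-0.7],[[0.07,0.04,0],-0.7],[[0.07,0.04,0],-0.7],[[0.07,0.04,0],-0.7],[[0.07,0.05,0],-0.6]], jaw=0, grip_force=15)

```text
time_s: 4.3
tool_pos: [0.4953, -0.0357, 0.175]
tcp_rot: [-0.001, 0.677, 0.736, -0.0]
force: [0.2, 1.1, -0.3]
finger_gap: 0.0458
grip_force: 0.0
```

```bash
python3 - <<'E'
from h import *
env.snapshot("top");env.snapshot("top");st();plan([*P(0,-45),.093],1.65,8)
C=env.calibration("wrist");im=env.snapshot("wrist");cv2.imwrite("pics/w2.png",im[:,:,::-1])
print(proj(C,[*P(0,-45),.1]))
E
```

```text
t 4.4 p [ 0.4962 -0.034   0.1755] yaw 1.654 press [ -1.2 -40.9] q [ 0.78  0.45 -0.93  1.99  0.45  0.92 -0.3 ] F [-0.   1.  -0.5] gap 0.046 g 0.0
[[[-0.003, -0.0, 0.052], 0.007], [[-0.003, -0.0, 0.052], 0.007], [[-0.003, -0.0, 0.052], 0.007], [[-0.003, -0.0, 0.052], 0.007], [[-0.003, -0.0, 0.052], 0.007], [[-0.003, -0.0, 0.052], 0.007], [[-0.003, -0.0, 0.052], 0.007], [[-0.003, -0.0, 0.052], 0.007]]
[312.64311431 272.78008369]
```

View pics/w2.png

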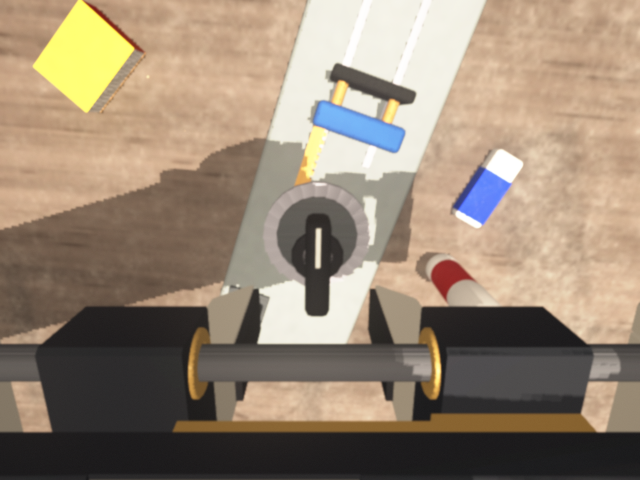

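```bash
sed -i 's/^O=.*;PY/O=np.array([.509,.0095]);PY/' h.py; python3 - <<'E'
from h import *
plan([*P(0,-45),.093],1.65,8)
E
```

```text
[[[0.001, 0.002, 0.051], 0.002], [[0.001, 0.002, 0.051], 0.002], [[0.001, 0.002, 0.051], 0.002], [[0.001, 0.002, 0.051], 0.002], [[0.001, 0.002, 0.051], 0.002], [[0.001, 0.002, 0.051], 0.002], [[0.001, 0.002, 0.051], 0.002], [[0.001, 0.002, 0.051], 0.002]]
```

Call:
jog_arm(moves=[[[0,0,0.06],0],[[0,0,0.06],0],[[0,0,0.06],0],[[0,0,0.06],0],[[0.01,0.01,0.06],0],[[0,0,0.06],0],[[0,0,0.05],0],[[0,0,0],0]])

```text
time_s: 5.25
tool_pos: [0.4958, -0.0353, 0.0922]
tcp_rot: [-0.001, 0.679, 0.734, -0.001]
force: [-0.5, -0.5, 0.5]
finger_gap: 0.0458
grip_force: 0.0
```

Call:
jog_arm(moves=[[[0,0,0],0],[[0,0,0],0],[[0,0,0],0],[[0,0,0],0],[[0,0,0],0],[[0,0,0],0],[[0,0,0],0],[[0,0,0],0]], jaw=1)

```text
time_s: 6.05
tool_pos: [0.4983, -0.0353, 0.0943]
tcp_rot: [0.001, 0.68, 0.734, 0.001]
force: [4.6, -0.0, -3.4]
finger_gap: 0.0313
grip_force: 15.0
```

```bash
python3 - <<'E'
from h import *
st()
E
```

```text
t 6.05 p [ 0.4983 -0.0353  0.0943] yaw 1.647 press [  0.1 -46.1] q [ 0.68  0.57 -0.82  2.03  0.6   0.78 -0.42] F [ 4.6 -0.  -3.4] gap 0.0313 g 15.0
```

Call:
jog_arm(moves=[[[0,0,0],0],[[0,0,0],0],[[0,0,-0.03],0],[[0,0,-0.03],0],[[0,0,0],0],[[0,0,0],0],[[0,0,0],0],[[0,0,0],0]], jaw=0)

```text
time_s: 6.85
tool_pos: [0.4967, -0.0355, 0.1056]
tcp_rot: [-0.0, 0.68, 0.734, -0.0]
force: [-0.0, 0.1, 0.8]
finger_gap: 0.046
grip_force: 0.0
```

Call:
jog_arm(moves=[[[0,0,0],0],[[0,0,0],0],[[0,0,0],0],[[0,0,0],0],[[0,0,0],0],[[0,0,0],0],[[0,0,0],0],[[0,0,0],0]], jaw=1)

```text
time_s: 7.65
tool_pos: [0.4983, -0.0352, 0.1059]
tcp_rot: [0.001, 0.679, 0.734, 0.001]
force: [6.0, -0.3, -5.6]
finger_gap: 0.0134
grip_force: 15.0
```

```bash
python3 - <<'E'
from h import *
st()
E
```

```text
t 7.65 p [ 0.4983 -0.0352  0.1059] yaw 1.648 press [  0.1 -46. ] q [ 0.69  0.56 -0.83  2.03  0.58  0.8  -0.41] F [ 6.  -0.3 -5.6] gap 0.0134 g 15.0
```

Call:
jog_arm(moves=[[[0,0.01,0],-1],[[0,0,0],-1],[[0,0,0],-1],[[0,0,0],-1],[[0,0,0],-1],[[0,0,0],-1],[[0,0,0],-1],[[0,0,0],-1]])

```text
time_s: 8.45
tool_pos: [0.4977, -0.0356, 0.1058]
tcp_rot: [-0.001, 0.413, 0.911, -0.001]
force: [-3.1, -1.4, 5.6]
finger_gap: 0.0138
grip_force: 15.0
```

Call:
jog_arm(moves=[[[0,0,0],-1],[[0,0,0],-1],[[0,0,0],-1],[[0,0,0],-1],[[0,0,0],-1],[[0,0,0],-1],[[0,0,0],-1],[[0,0,0],-0.5]])

```text
time_s: 9.25
tool_pos: [0.4972, -0.0363, 0.1058]
tcp_rot: [-0.002, 0.126, 0.992, -0.001]
force: [-5.1, -3.1, 8.2]
finger_gap: 0.014
grip_force: 15.0
```

Call:
jog_arm(moves=[[[0,0,0],-0.3],[[0,0,0],0],[[0,0,0],0],[[0,0,0],0],[[0,0,0],0],[[0,0,0],0],[[0,0,0],0],[[0,0,0],0]])

```text
time_s: 10.05
tool_pos: [0.4973, -0.0363, 0.1058]
tcp_rot: [-0.002, 0.116, 0.993, -0.001]
force: [-4.5, -2.8, 7.1]
finger_gap: 0.0139
grip_force: 15.1
```

```bash
python3 - <<'E'
from h import *
st();print(env.observe()["moment"])
im=env.snapshot("top");cv2.imwrite("pics/t3.png",cv2.resize(im[185:295,300:500,::-1],None,fx=4,fy=4))
E
```

```text
t 10.05 p [ 0.4973 -0.0363  0.1058] yaw 2.91 press [ -0.6 -47.3] q [ 0.87  0.71 -1.11  2.02  0.81  0.94  0.67] F [-4.5 -2.8  7.1] gap 0.0139 g 15.1
[-0.34972786  0.82875832 -0.26508738]
```

View pics/t3.png

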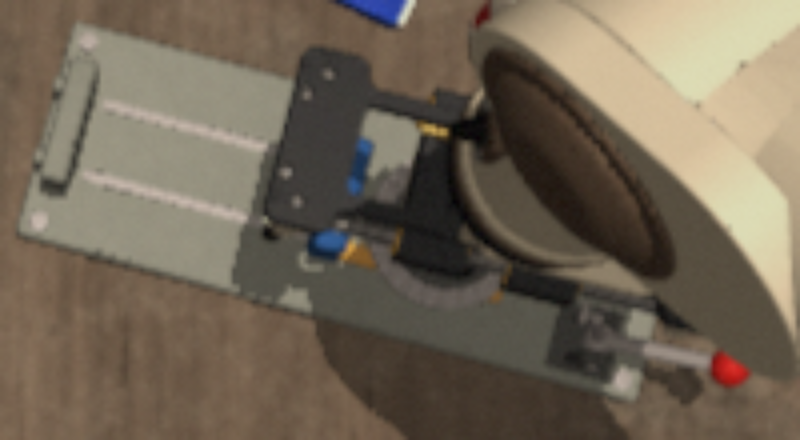

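Call:
jog_arm(moves=[[[0,0,0],0],[[0,0,0],0],[[0,0,0],0],[[0,0,-0.1],0],[[0,0,-0.15],0],[[0,0,-0.15],0],[[0,0,-0.1],0],[[0,0,0],0]], jaw=-0.2)

```text
time_s: 10.9
tool_pos: [0.5006, -0.0349, 0.2082]
tcp_rot: [0.002, 0.115, 0.993, 0.0]
force: [0.9, -0.6, -0.4]
finger_gap: 0.0551
grip_force: 0.0
```

```bash
python3 - <<'E'
from h import *
st();plan([.391,.307,.15],1.698,16)
E
```

```text
t 10.9 p [ 0.5006 -0.0349  0.2082] yaw 2.911 press [  2.3 -45.2] q [ 1.    0.59 -1.27  1.95  0.64  1.09  0.79] F [ 0.9 -0.6 -0.4] gap 0.0551 g 0.0
[[[0.058, 0.096, 0.018], 0.948], [[0.065, 0.092, 0.018], 0.948], [[0.072, 0.086, 0.018], 0.948], [[0.078, 0.081, 0.018], 0.948], [[0.084, 0.075, 0.018], 0.948], [[0.089, 0.068, 0.018], 0.948], [[0.094, 0.061, 0.018], 0.948], [[0.098, 0.054, 0.018], 0.948], [[0.102, 0.046, 0.018], 0.948], [[0.105, 0.038, 0.018], 0.948], [[0.108, 0.03, 0.018], 0.948], [[0.11, 0.022, 0.018], 0.948], [[0.111, 0.013, 0.018], 0.948], [[0.112, 0.005, 0.018], 0.948], [[0.112, -0.004, 0.018], 0.948], [[0.112, -0.012, 0.018], 0.948]]
```

Call:
jog_arm(moves=[[[0.06,0.1,0.02],0.95],[[0.06,0.09,0.02],0.95],[[0.07,0.09,0.02],0.95],[[0.08,0.08,0.02],0.95],[[0.08,0.07,0.02],0.95],[[0.09,0.07,0.02],0.95],[[0.09,0.06,0.02],0.95],[[0.1,0.05,0.02],0.95]], jaw=-1)

```text
time_s: 11.7
tool_pos: [0.4441, 0.1352, 0.1727]
tcp_rot: [-0.0, 0.408, 0.913, -0.0]
force: [0.5, 1.0, -0.4]
finger_gap: 0.0916
grip_force: 0.0
```

Call:
jog_arm(moves=[[[0.1,0.05,0.02],0.95],[[0.11,0.04,0.02],0.95],[[0.11,0.03,0.02],0.95],[[0.11,0.02,0.02],0.95],[[0.11,0.01,0.02],0.95],[[0.11,0,0.02],0.95],[[0.11,0,0.02],0.95],[[0.11,-0.01,0.01],0.95]])

```text
time_s: 12.5
tool_pos: [0.3894, 0.3055, 0.1424]
tcp_rot: [-0.0, 0.663, 0.749, -0.001]
force: [-0.3, 0.0, 0.0]
finger_gap: 0.0916
grip_force: 0.0
```

```bash
python3 - <<'E'
from h import *
for i in range(4):env.snapshot("top")
st();C=env.calibration("wrist");im=env.snapshot("wrist")
h=cv2.cvtColor(im,cv2.COLOR_RGB2HSV);m=cv2.inRange(h,(22,120,100),(38,255,255));m[340:]=0
n,l,s,c=cv2.connectedComponentsWithStats(m);o=[i for i in range(1,n) if s[i,4]>500];print(s[o],c[o])
print("pred top corners",[proj(C,p).round() for p in([.4176,.3504,.03],[.428,.2686,.03],[.3646,.2596,.03],[.3542,.3408,.03])])
cv2.imwrite("pics/w4.png",im[:,:,::-1])
plan([.391,.306,.031],1.698,8)
E
```

```text
t 12.7 p [0.3897 0.3051 0.143 ] yaw 1.698 press [-185.6  259.1] q [ 0.01  0.5  -0.89  2.01  0.51  0.87 -1.04] F [ 0.8 -0.7  0. ] gap 0.0917 g 0.0
[[  267   184   103   123 10545]] [[313.46059744 243.31806543]]
pred top corners [array([369., 178.]), array([364., 304.]), array([267., 305.]), array([262., 180.])]
[[[0.001, 0.001, 0.07], -0.002], [[0.001, 0.001, 0.07], -0.002], [[0.001, 0.001, 0.07], -0.002], [[0.001, 0.001, 0.07], -0.002], [[0.001, 0.001, 0.07], -0.002], [[0.001, 0.001, 0.07], -0.002], [[0.001, 0.001, 0.07], -0.002], [[0.001, 0.001, 0.07], -0.002]]
```

View pics/w4.png

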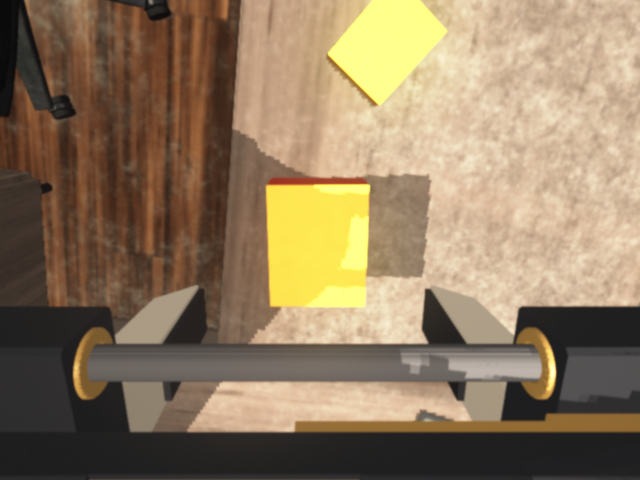

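Call:
jog_arm(moves=[[[0,0,0.1],0],[[0,0,0.1],0],[[0,0.01,0.1],0],[[0,0,0.1],0],[[0,0,0.08],0],[[0,0,0.06],0],[[0,0,0.01],0],[[0,0,0],0]])

```text
time_s: 13.55
tool_pos: [0.3924, 0.3055, 0.0336]
tcp_rot: [-0.0, 0.662, 0.75, -0.0]
force: [-0.1, 0.3, 0.1]
finger_gap: 0.0918
grip_force: 0.0
```

Call:
jog_arm(moves=[[[0,0,0],0],[[0,0,0],0],[[0,0,0],0],[[0,0,0],0],[[0,0,0],0],[[0,0,0],0],[[0,0,0],0],[[0,0,0],0]], jaw=1)

```text
time_s: 14.35
tool_pos: [0.3924, 0.3057, 0.034]
tcp_rot: [0.0, 0.662, 0.75, 0.0]
force: [-0.4, -0.7, 6.3]
finger_gap: 0.0621
grip_force: 15.0
```

Call:
jog_arm(moves=[[[0,0,-0.1],0],[[0,0,-0.2],0],[[0,0,-0.2],0],[[0,0,-0.1],0],[[0,0,0],0],[[0,0,0],0],[[0,0,0],0],[[0,0,0],0]])

```text
time_s: 15.15
tool_pos: [0.3915, 0.3049, 0.1523]
tcp_rot: [-0.0, 0.662, 0.75, -0.001]
force: [-0.0, -0.7, -1.5]
finger_gap: 0.0621
grip_force: 15.0
```

```bash
python3 - <<'E'
from h import *
st();a=plan([*P(0,87),.16],1.333,8);plan([*P(0,87),.045],1.333,8,a)
C=env.calibration("wrist");im=env.snapshot("wrist")
h=cv2.cvtColor(im,cv2.COLOR_RGB2HSV);m=cv2.inRange(h,(22,120,100),(38,255,255));m[:,:220]=0;m[:,420:]=0
n,l,s,c=cv2.connectedComponentsWithStats(m);o=[i for i in range(1,n) if s[i,4]>500];print(s[o],c[o])
E
```

```text
t 15.15 p [0.3915 0.3049 0.1523] yaw 1.696 press [-183.8  259.3] q [ 0.02  0.49 -0.91  2.    0.49  0.89 -1.03] F [-0.  -0.7 -1.5] gap 0.0621 g 15.0
[[[-0.141, 0.069, -0.005], 0.567], [[-0.138, 0.076, -0.005], 0.567], [[-0.135, 0.082, -0.005], 0.567], [[-0.131, 0.088, -0.005], 0.567], [[-0.127, 0.094, -0.005], 0.567], [[-0.122, 0.099, -0.005], 0.567], [[-0.118, 0.105, -0.005], 0.567], [[-0.113, 0.11, -0.005], 0.567]]
[[[0.0, -0.0, 0.072], -0.0], [[0.0, -0.0, 0.072], -0.0], [[0.0, -0.0, 0.072], -0.0], [[0.0, -0.0, 0.072], -0.0], [[0.0, -0.0, 0.072], -0.0], [[0.0, -0.0, 0.072], -0.0], [[0.0, -0.0, 0.072], -0.0], [[0.0, -0.0, 0.072], -0.0]]
[[  226   237   178   107 17265]
 [  235   382   159    40  5718]] [[311.51902693 291.17237185]
 [310.24763903 400.28034278]]
```

```bash
sed -i 's/^O=.*;PY=.*/O=np.array([.508,.0075]);PY=-.236/' h.py; python3 - <<'E'
from h import *
a=plan([*P(0,87),.15],1.335,8);print(P(0,87))
E
```

```text
[[[-0.143, 0.068, 0.002], 0.564], [[-0.139, 0.075, 0.002], 0.564], [[-0.136, 0.081, 0.002], 0.564], [[-0.132, 0.087, 0.002], 0.564], [[-0.128, 0.093, 0.002], 0.564], [[-0.124, 0.098, 0.002], 0.564], [[-0.119, 0.104, 0.002], 0.564], [[-0.114, 0.109, 0.002], 0.564]]
[0.52834194 0.09208845]
```

Call:
jog_arm(moves=[[[-0.14,0.07,0],0.57],[[-0.14,0.07,0],0.56],[[-0.14,0.08,0],0.57],[[-0.13,0.09,0],0.56],[[-0.13,0.09,0],0.57],[[-0.12,0.1,0],0.56],[[-0.12,0.1,0],0.57],[[-0.11,0.11,0],0.56]])

```text
time_s: 16.0
tool_pos: [0.5282, 0.0925, 0.1528]
tcp_rot: [-0.0, 0.786, 0.618, -0.001]
force: [1.2, -0.3, -3.0]
finger_gap: 0.0619
grip_force: 15.0
```

```bash
python3 - <<'E'
from h import *
for i in range(4):env.snapshot("top")
st();plan([*P(0,87),.047],1.335,8)
E
```

```text
t 16.2 p [0.528  0.0931 0.1528] yaw 1.332 press [-0.6 87.9] q [ 0.39  0.51 -0.77  1.91  0.45  0.9  -0.85] F [-0.9 -0.4 -1.8] gap 0.0619 g 15.0
[[[-0.001, 0.0, 0.066], -0.004], [[-0.001, 0.0, 0.066], -0.004], [[-0.001, 0.0, 0.066], -0.004], [[-0.001, 0.0, 0.066], -0.004], [[-0.001, 0.0, 0.066], -0.004], [[-0.001, 0.0, 0.066], -0.004], [[-0.001, 0.0, 0.066], -0.004], [[-0.001, 0.0, 0.066], -0.004]]
```

Call:
jog_arm(moves=[[[0,0,0.08],0],[[0,0,0.1],0],[[-0.01,0,0.1],0],[[0,0,0.08],0],[[0,0,0.06],0],[[0,0,0.05],0],[[0,0,0.03],0],[[0,0,0.02],0]])

```text
time_s: 17.0
tool_pos: [0.5278, 0.092, 0.0494]
tcp_rot: [-0.0, 0.786, 0.619, 0.0]
force: [0.6, 1.0, -1.6]
finger_gap: 0.0621
grip_force: 15.0
```

Call:
jog_arm(moves=[[[0,0,0.01],0],[[0,0,0],0],[[0,0,0],0],[[0,0,0],0],[[0,0,0],0],[[0,0,0],0],[[0,0,0],0],[[0,0,0],0]])

```text
time_s: 17.8
tool_pos: [0.5278, 0.0917, 0.0478]
tcp_rot: [0.0, 0.786, 0.619, 0.0]
force: [0.2, -0.5, -0.6]
finger_gap: 0.0622
grip_force: 15.0
```

```bash
python3 - <<'E'
from h import *
st()
E
```

```text
t 17.8 p [0.5278 0.0917 0.0478] yaw 1.334 press [-0.5 86.5] q [ 0.29  0.66 -0.65  1.96  0.6   0.72 -0.96] F [ 0.2 -0.5 -0.6] gap 0.0622 g 15.0
```

Call:
jog_arm(moves=[[[0,0,0.005],0],[[0,0,0],0],[[0,0,0],0],[[0,0,0],0],[[0,0,0],0],[[0,0,0],0],[[0,0,0],0],[[0,0,0],0]], jaw=-1)

```text
time_s: 18.6
tool_pos: [0.5278, 0.0918, 0.0467]
tcp_rot: [0.0, 0.786, 0.619, 0.0]
force: [0.5, -0.0, -0.8]
finger_gap: 0.0915
grip_force: 0.0
```

Call:
jog_arm(moves=[[[0,0,-0.05],0],[[0,0,-0.1],0],[[0,0,-0.15],0],[[0,0,-0.2],0],[[0,0,-0.2],0],[[0,0,-0.1],0],[[0,0,0],0],[[0,0,0],0]])

```text
time_s: 19.4
tool_pos: [0.5277, 0.0915, 0.2072]
tcp_rot: [0.001, 0.786, 0.618, 0.0]
force: [-1.1, -1.0, 0.1]
finger_gap: 0.0919
grip_force: 0.0
```

```bash
python3 - <<'E'
from h import *
st();C=env.calibration("wrist");im=env.snapshot("wrist")
h=cv2.cvtColor(im,cv2.COLOR_RGB2HSV);m=cv2.inRange(h,(22,120,100),(38,255,255));m[:,:220]=0;m[:,420:]=0;m[350:]=0
n,l,s,c=cv2.connectedComponentsWithStats(m);i=1+np.argmax(s[1:,4]);r=cv2.minAreaRect(np.argwhere(l==i)[:,::-1].astype(np.float32))
print(s[i],r);b=cv2.boxPoints(r);print(np.array([R2(-PY)@(onz(C,p,.042)[:2]-O)*1000 for p in b]).round(1))
T=env.calibration("top");im=env.snapshot("top");print("pad top pred",proj(T,[*P(0,87),.042]))
h=cv2.cvtColor(im,cv2.COLOR_RGB2HSV);m=cv2.inRange(h,(22,120,60),(38,255,255));m[:,:300]=0;m[:190]=0;m[300:]=0;m[:,480:]=0
print("top seen",np.argwhere(m).mean(0)[::-1],m.sum()/255)
plan([*P(-35,-215),.21],1.335,8)
E
```

```text
t 19.4 p [0.5277 0.0915 0.2072] yaw 1.334 press [-0.4 86.3] q [ 0.44  0.43 -0.82  1.87  0.38  1.   -0.79] F [-1.1 -1.   0.1] gap 0.0919 g 0.0
[ 272  173   85  105 8445] ((314.0, 225.0), (104.0, 84.0), 90.0)
[[-29.7 123.6]
 [ 30.8 123.5]
 [ 33.2  42.8]
 [-32.2  42.9]]
pad top pred [345.09485665 223.37961276]
top seen [nan nan] 0.0
[[[-0.188, -0.021, -0.003], -0.002], [[-0.188, -0.021, -0.003], -0.002], [[-0.188, -0.021, -0.003], -0.002], [[-0.188, -0.021, -0.003], -0.002], [[-0.188, -0.021, -0.003], -0.002], [[-0.188, -0.021, -0.003], -0.002], [[-0.188, -0.021, -0.003], -0.002], [[-0.188, -0.021, -0.003], -0.002]]<stdin>:8: RuntimeWarning: Mean of empty slice.
  ret = um.true_divide(
```

Call:
jog_arm(moves=[[[-0.19,-0.02,0],0],[[-0.19,-0.02,0],0],[[-0.19,-0.02,0],0],[[-0.19,-0.02,0],0],[[-0.19,-0.02,0],0],[[-0.19,-0.02,0],0],[[-0.19,-0.02,0],0],[[-0.19,-0.02,0],0]], jaw=1)

```text
time_s: 20.3
tool_pos: [0.4237, -0.1972, 0.2055]
tcp_rot: [-0.001, 0.786, 0.619, -0.0]
force: [0.9, -0.1, -0.1]
finger_gap: 0.0321
grip_force: 0.0
```

```bash
python3 - <<'E'
from h import *
for i in range(4):env.snapshot("top")
st();C=env.calibration("wrist");im=env.snapshot("wrist")
h=cv2.cvtColor(im,cv2.COLOR_RGB2HSV);m=cv2.inRange(h,(0,150,120),(6,255,255))|cv2.inRange(h,(174,150,120),(180,255,255));m[330:]=0;m[:,:250]=0;m[:,400:]=0
n,l,s,c=cv2.connectedComponentsWithStats(m);i=1+np.argmax(s[1:,4]);print(s[i],c[i],(R2(-PY)@(onz(C,c[i],.067)[:2]-O)*1000).round(1),proj(C,[*P(-33,-177),.067]))
plan([*P(-34,-215),.083],1.335,8)
E
```

```text
t 20.5 p [ 0.4242 -0.1966  0.2056] yaw 1.331 press [ -33.8 -218.1] q [ 1.06  0.29 -0.78  2.03  0.25  0.92 -0.1 ] F [0.4 0.5 0.5] gap 0.0162 g 0.0
[303 162  27  27 564] [315.88829787 174.60815603] [ -32. -178.] [314.30168554 173.16405665]
[[[0.001, -0.0, 0.077], -0.002], [[0.001, -0.0, 0.077], -0.002], [[0.001, -0.0, 0.077], -0.002], [[0.001, -0.0, 0.077], -0.002], [[0.001, -0.0, 0.077], -0.002], [[0.001, -0.0, 0.077], -0.002], [[0.001, -0.0, 0.077], -0.002], [[0.001, -0.0, 0.077], -0.002]]
```

Call:
jog_arm(moves=[[[0,0,0.08],0],[[0,0,0.1],0],[[0,0,0.1],0],[[0,0,0.1],0],[[0,0,0.1],0],[[0,0,0.08],0],[[0,0,0.05],0],[[0,0,0],0]])

```text
time_s: 21.35
tool_pos: [0.4247, -0.1943, 0.0835]
tcp_rot: [-0.002, 0.785, 0.62, -0.0]
force: [0.3, 0.3, 0.1]
finger_gap: 0.0006
grip_force: 0.0
```

Call:
jog_arm(moves=[[[0.04,0,0],0],[[0.04,0,0],0],[[0.03,0,0],0],[[0.03,0,-0.01],0],[[0.03,0,-0.01],0],[[0.03,0,-0.01],0],[[0.03,0,-0.01],0],[[0.03,0,-0.01],0]])

```text
time_s: 22.15
tool_pos: [0.4335, -0.1666, 0.0985]
tcp_rot: [0.009, 0.79, 0.613, -0.012]
force: [-22.5, -57.3, 41.1]
finger_gap: 0.0006
grip_force: 30.5
```

Call:
jog_arm(moves=[[[0.03,0,-0.01],0],[[0.03,0,-0.01],0],[[0.03,0,-0.01],0],[[0.03,0,-0.01],0],[[0.03,0,0],0],[[0.02,0,0],0],[[0,0,0],0],[[0,0,0],0]])

```text
time_s: 22.95
tool_pos: [0.4456, -0.1112, 0.1025]
tcp_rot: [-0.0, 0.785, 0.62, 0.0]
force: [0.6, -0.5, 0.8]
finger_gap: 0.0005
grip_force: 0.3
```

```bash
python3 - <<'E'
from h import *
st();S=env.calibration("side");im=env.snapshot("side")
h=cv2.cvtColor(im,cv2.COLOR_RGB2HSV);m=cv2.inRange(h,(0,150,90),(8,255,255))|cv2.inRange(h,(172,150,90),(180,255,255));m[:,:335]=0;m[:,400:]=0;m[:150]=0;m[250:]=0
n,l,s,c=cv2.connectedComponentsWithStats(m);print(s[1:],c[1:]);print("pred eng",proj(S,[*P(-33,-107),.1]),"back",proj(S,[*P(-33,-177),.067]),"up",proj(S,[*P(-33,-123),.102]))
E
```

```text
t 22.95 p [ 0.4456 -0.1112  0.1025] yaw 1.336 press [ -32.9 -130. ] q [ 0.77  0.45 -0.69  2.12  0.44  0.71 -0.45] F [ 0.6 -0.5  0.8] gap 0.0005 g 0.3
[[357 197   6   6  28]] [[359.78571429 199.5       ]]
pred eng [359.23966172 200.29088614] back [370.81474769 199.55693596] up [362.16088123 197.02716852]
```

Call:
jog_arm(moves=[[[-0.03,0,0],0],[[-0.05,0,-0.05],0],[[0,0,-0.15],0],[[0,0,-0.15],-0.5],[[0,0,-0.05],-1],[[0,0,0],-1],[[0,0,0],-1],[[0,0,0],-1]])

```text
time_s: 23.8
tool_pos: [0.4412, -0.1282, 0.1824]
tcp_rot: [-0.0, 0.661, 0.75, -0.0]
force: [-0.0, 1.1, 0.0]
finger_gap: 0.0003
grip_force: 0.0
```

```bash
python3 - <<'E'
from h import *
st();S=env.calibration("side");im=env.snapshot("side")
h=cv2.cvtColor(im,cv2.COLOR_RGB2HSV);m=cv2.inRange(h,(0,150,90),(8,255,255))|cv2.inRange(h,(172,150,90),(180,255,255));m[:,:335]=0;m[:,400:]=0;m[:150]=0;m[250:]=0
n,l,s,c=cv2.connectedComponentsWithStats(m);print(s[1:],c[1:])
plan([.4975,-.0363,.16],2.91,16)
E
```

```text
t 23.8 p [ 0.4412 -0.1282  0.1824] yaw 1.697 press [ -33.2 -147.5] q [ 0.97  0.34 -0.87  2.07  0.33  0.88  0.05] F [-0.   1.1  0. ] gap 0.0003 g 0.0
[[357 197   6   6  28]] [[359.78571429 199.5       ]]
[[[0.026, 0.021, 0.007], -0.944], [[0.024, 0.023, 0.007], -0.944], [[0.023, 0.025, 0.007], -0.944], [[0.021, 0.027, 0.007], -0.944], [[0.019, 0.028, 0.007], -0.944], [[0.017, 0.029, 0.007], -0.944], [[0.014, 0.031, 0.007], -0.944], [[0.012, 0.031, 0.007], -0.944], [[0.009, 0.032, 0.007], -0.944], [[0.007, 0.033, 0.007], -0.944], [[0.005, 0.033, 0.007], -0.944], [[0.002, 0.034, 0.007], -0.944], [[-0.001, 0.034, 0.007], -0.944], [[-0.003, 0.034, 0.007], -0.944], [[-0.006, 0.033, 0.007], -0.944], [[-0.008, 0.033, 0.007], -0.944]]
```

Call:
jog_arm(moves=[[[0.03,0.02,0.01],-0.95],[[0.02,0.02,0.01],-0.95],[[0.02,0.03,0.01],-0.95],[[0.02,0.03,0.01],-0.95],[[0.02,0.03,0.01],-0.95],[[0.02,0.03,0.01],-0.95],[[0.01,0.03,0.01],-0.95],[[0.01,0.03,0.01],-0.95]], jaw=0)

```text
time_s: 24.65
tool_pos: [0.4714, -0.0827, 0.1662]
tcp_rot: [-0.001, 0.407, 0.914, 0.0]
force: [0.2, 0.2, 0.3]
finger_gap: 0.0457
grip_force: 0.0
```

Call:
jog_arm(moves=[[[0.01,0.03,0],-0.95],[[0.01,0.03,0],-0.95],[[0.01,0.03,0],-0.95],[[0,0.03,0],-0.95],[[0,0.03,0],-0.95],[[0,0.03,0],-0.95],[[-0.01,0.03,0],-0.95],[[-0.01,0.03,0],-0.95]])

```text
time_s: 25.45
tool_pos: [0.4964, -0.0404, 0.1662]
tcp_rot: [-0.001, 0.115, 0.993, 0.0]
force: [-1.3, 0.8, 0.5]
finger_gap: 0.0459
grip_force: 0.0
```

```bash
python3 - <<'E'
from h import *
for i in range(3):env.snapshot("top")
st();plan([.4975,-.0363,.105],2.91,8)
E
```

```text
t 25.6 p [ 0.4964 -0.0401  0.1663] yaw 2.908 press [ -0.1 -49. ] q [ 0.89  0.55 -1.09  1.99  0.6   0.97  0.84] F [ 0.9 -0.2  0.1] gap 0.0456 g 0.0
[[[-0.0, 0.002, 0.038], -0.003], [[-0.0, 0.002, 0.038], -0.003], [[-0.0, 0.002, 0.038], -0.003], [[-0.0, 0.002, 0.038], -0.003], [[-0.0, 0.002, 0.038], -0.003], [[-0.0, 0.002, 0.038], -0.003], [[-0.0, 0.002, 0.038], -0.003], [[-0.0, 0.002, 0.038], -0.003]]
```

Call:
jog_arm(moves=[[[0,0.01,0.05],0],[[0,0,0.06],0],[[0,0.01,0.06],0],[[0,0,0.06],0],[[0,0,0.05],0],[[0,0,0.025],0],[[0,0,0],0],[[0,0,0],0]])

```text
time_s: 26.4
tool_pos: [0.4978, -0.0365, 0.1058]
tcp_rot: [0.0, 0.116, 0.993, 0.0]
force: [-0.3, -1.0, -1.4]
finger_gap: 0.0456
grip_force: 0.0
```

Call:
jog_arm(moves=[[[0,0,0],0],[[0,0,0],0],[[0,0,0],0],[[0,0,0],0],[[0,0,0],0],[[0,0,0],0],[[0,0,0],0],[[0,0,0],0]], jaw=1)

```text
time_s: 27.2
tool_pos: [0.4978, -0.0366, 0.1059]
tcp_rot: [0.0, 0.116, 0.993, -0.0]
force: [-0.8, -0.3, 1.8]
finger_gap: 0.0139
grip_force: 15.0
```

```bash
python3 - <<'E'
from h import *
st();print(env.observe()["moment"])
E
```

```text
t 27.2 p [ 0.4978 -0.0366  0.1059] yaw 2.91 press [  0.4 -45.3] q [ 0.81  0.64 -0.99  2.03  0.71  0.87  0.75] F [-0.8 -0.3  1.8] gap 0.0139 g 15.0
[ 0.09915863 -0.12361071 -0.18305647]
```

Call:
jog_arm(moves=[[[0,0,0],0.8],[[0,0,0],1],[[0,0,0],1],[[0,0,0],1],[[0,0,0],1],[[0,0,0],1],[[0,0,0],1],[[0,0,0],1]], grip_force=25)

```text
time_s: 28.0
tool_pos: [0.498, -0.0362, 0.1059]
tcp_rot: [0.0, 0.416, 0.909, 0.0]
force: [1.7, 1.5, 0.4]
finger_gap: 0.0134
grip_force: 25.0
```

Call:
jog_arm(moves=[[[0,0,0],1],[[0,0,0],1],[[0,0,0],1],[[0,0,0],1],[[0,0,0],0.8],[[0,0,0],0.6],[[0,0,0],0.6],[[0,0,0],0.5]])

```text
time_s: 28.8
tool_pos: [0.4984, -0.036, 0.1059]
tcp_rot: [0.0, 0.635, 0.772, 0.001]
force: [2.0, 0.6, -0.6]
finger_gap: 0.0133
grip_force: 25.0
```

Call:
jog_arm(moves=[[[0,0,0],0.5],[[0,0,0],0.4],[[0,0,0],0.4],[[0,0,0],0],[[0,0,0],0],[[0,0,0],0],[[0,0,0],0],[[0,0,0],0]])

```text
time_s: 29.6
tool_pos: [0.4984, -0.036, 0.1059]
tcp_rot: [0.0, 0.674, 0.739, 0.001]
force: [4.7, 4.1, -2.8]
finger_gap: 0.0136
grip_force: 25.0
```

```bash
python3 - <<'E'
from h import *
st();print(env.observe()["moment"])
E
```

```text
t 29.6 p [ 0.4984 -0.036   0.1059] yaw 1.663 press [  0.8 -44.5] q [ 0.6   0.51 -0.71  2.03  0.48  0.77 -0.31] F [ 4.7  4.1 -2.8] gap 0.0136 g 25.0
[ 0.51686594 -1.07649898  0.18355299]
```

Call:
jog_arm(moves=[[[0,0,0],0],[[0,0,0],0],[[0,0,0],0],[[0,0,0],0],[[0,0,0],0],[[0,0,-0.05],0],[[0,0,-0.15],0],[[0,0,-0.15],0]], jaw=0)

```text
time_s: 30.4
tool_pos: [0.497, -0.0363, 0.1766]
tcp_rot: [-0.001, 0.674, 0.739, -0.0]
force: [-0.0, 0.4, 0.1]
finger_gap: 0.0463
grip_force: 0.0
```

Call:
jog_arm(moves=[[[0,0,-0.2],0],[[-0.1,0,-0.2],0],[[-0.2,0,0],0],[[-0.2,0,0],0],[[-0.2,0,0],0],[[-0.2,0,0],0],[[0,0,0],0],[[0,0,0],0]])

```text
time_s: 31.2
tool_pos: [0.5137, -0.2167, 0.256]
tcp_rot: [-0.0, 0.675, 0.738, 0.0]
force: [0.3, 0.4, -0.3]
finger_gap: 0.0459
grip_force: 0.0
```

```bash
python3 - <<'E'
from h import *
st()
f=lambda im,x,y,w,h,k:cv2.resize(im[y:y+h,x:x+w,::-1],None,fx=k,fy=k,interpolation=cv2.INTER_CUBIC)
t=env.snapshot("top");s=env.snapshot("side")
a=f(t,300,185,160,70,5);b=f(s,270,190,160,50,5)
cv2.imwrite("pics/end.png",np.vstack([a,b]))
T=env.calibration("top")
print("wing at q",[(q,(proj(T,[*P(28*np.cos(q),-45-28*np.sin(q)),.1])*5-[1500,925]).round(),(proj(T,[*P(-28*np.cos(q),-45+28*np.sin(q)),.1])*5-[1500,925]).round()) for q in(.9,1.15,1.41)])
print("shoe face at shoe/jaw",(proj(T,[*P(0,55),.051])*5-[1500,925]).round())
E
```

```text
t 31.2 p [ 0.5137 -0.2167  0.256 ] yaw 1.659 press [  57.9 -216.7] q [ 0.96  0.39 -0.76  1.77  0.3   1.1   0.18] F [ 0.3  0.4 -0.3] gap 0.0459 g 0.0
wing at q [(0.9, array([667., 233.]), array([522., 295.])), (1.15, array([673., 251.]), array([516., 276.])), (1.41, array([674., 272.]), array([515., 256.]))]
shoe face at shoe/jaw [309. 210.]
```

View pics/end.png

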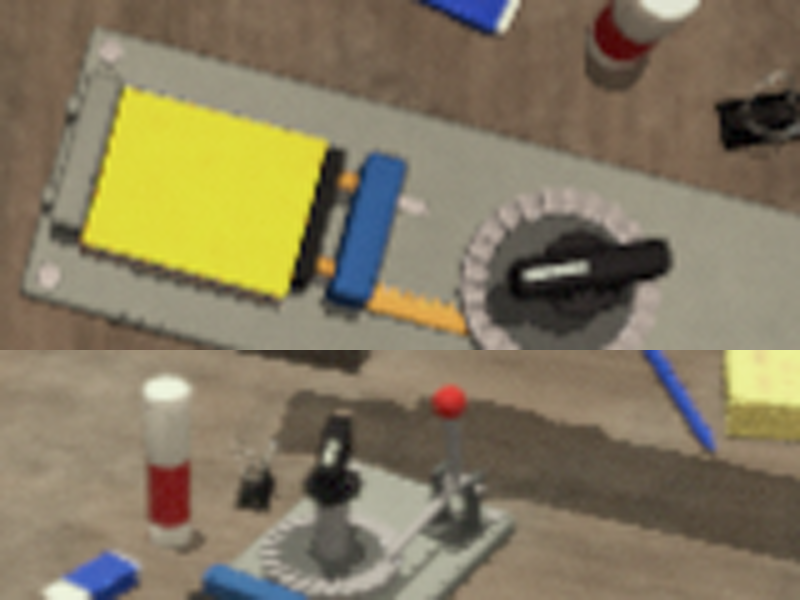

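The end picture shows the pad square between the fence and the black shoe. The pawl is down on the teeth, with the red ball at (450,402). The wing runs from (517,280) to (665,255), which matches the q ≈ 1.15 click, where the shoe is about 7 mm in.

```bash
python3 -c "
from plant import env
print(env.sign_off())"
```

```text
the job is handed in; nothing more can be done
None
```

The job is handed in at about 31 s of the 72 s allowed, and the sign-off returned no verdict: the pad sits square against the fence, and the pawl on the teeth holds the shoe about 7 mm in (read from the knob angle, not measured directly); the one rough moment was about 74 N at the wrist (limit 120 N) while pushing the pawl back.

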